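Line the amber bottles up by height on the market stall

ROBOT

A 6-joint arm with a two-finger parallel gripper is mounted at the origin on the work surface. World frame = base frame: x ahead of the robot, y to its left, z up, the work surface at z = 0. Lengths are in m, angles in rad, forces in N, time in s.
With the tool pointing down it reaches from about 0.275 to 1 m from the base axis. Payload 8.4 kg.
Tool frame: the origin (TCP) lies between the finger pads; the fingertips stand 19 mm ahead of it and the grasp point (between the pads) is the TCP (env.tip_reach is the z of the fingertips in the tool frame, in m); z points along the fingers, x is the direction in which the jaws open and shut, and the axes are right-handed (so a half turn about z gives the same grasp; the last joint's range is limited). The gripper opens to 85 mm and grips with 20 to 120 N. Pads are 22 mm wide; open, the fingers measure 114 mm over their backs; the gripper's body (76 mm by 85 mm) begins 54 mm behind the grasp point. The pads swing forward as they close: fully open they stand 13 mm farther back than shut.
Start: joints at [1.108, 0.353, 1.633, -0, 1.155, -0.002], TCP at [0.278, 0.56, 0.25] pointing down, gripper open.
Joint ranges: [-2.63, 2.63], [-0.92, 2.1], [0.06, 2.66], [-1.3, 4.44], [0, 2.69], [-3.02, 3.02]. Speed limits (rad/s): [2.22, 2.22, 2.79, 3.14, 3.14, 3.14].

INTERFACE

Orientations are given as a unit quaternion [x, y, z, w].
In Python, from workcell import env gives the robot as it stands.
- The arm moves only by the tool servo_tool, never from a script. Its argument "increments" is one flat list of numbers, 6 for each row, row after row: the shift along the world's x, y, z in cm, then the turn, a rotation vector about the world's x, y, z in degrees. In form: [tx, ty, tz, wx, wy, wz, tx, ty, tz, wx, wy, wz, ...]. A call has 1 to 12 rows; each row is the pose to reach, as a shift and turn from the pose commanded when the call began; what a row does not reach only later rows make up. A row lasts 1/12 s, in which the tool goes at most 41.7 mm and 7.16 degrees, less where a joint would pass 70% of its speed; a pose out of reach is approached as far as the arm can. A call with a gripper value outside its range is refused whole. "claw" is the opening, from -1 (shut) to 1 (fully open), so that 0 is half open, set as the call begins (left out, the last holds). The fingers move at their own pace and stop on an object; "force" is the grip in N (left out, the last holds). Time passes only in rows, so rows that repeat a pose let the fingers close. It gives the time, the measured TCP pose, the force and the opening at its end, in the units of the state.
- env.get_obs(): the state, without advancing time (a new reading comes with each control period).
- env.grab_frame(name): name is "scene" or "top" or "wrist"; returns a dict with "img" (384x512x3 uint8, red, green, blue), "z_map" (384x512 float32, m along the optical axis (not along the pixel's ray), 0 where there is no reading), "vfov" (degrees; the focal length in pixels is half the picture's height over the tangent of half this angle, whatever the lens; pixels are square), "cx", "cy" (the principal point, pixels), "T" (4x4, takes a point from camera to world coordinates). Camera axes: x right, y up, looking along -z (the intrinsics and any distortion apply to the point x, -y, -z); pixel columns grow to the right and rows downward; lengths in m; the calibration is good to about 2 mm. A picture is of the moment at which its call begins.
- env.finish_job(): hands the job in, once; it reports no verdict.
Trained networks look in a picture, given as the dict that the camera call returned (one of the last four; its "shot" number tells which), for a name from the list of things; names that differ only in an ending like _2 or _b are one class to them, and where a whole thing is asked for, a point or a joint stands for the part that bears it (a point fixed in the world has none). Each returns a list of dicts, best first, with "conf" (0 to 1); they miss things now and then, are a little off and sometimes report something else, mostly with a low value. They report only what shows in the picture. A call takes as long as a camera call.
- env.boxes_of(thing, picture): "xy" ([column, row] in pixels, amid what is visible of it).
- env.mark_of(thing, picture): "xy" ([column, row] in pixels: a listed point, or the origin of a listed thing).
The state is a dict: "time": time; "joint_pos": joint angles; "joint_vel": joint speeds; "joint_torque": joint torques, N m; "ee_pos": TCP position; "tcp_rot": TCP orientation; "contact_force": force on the tool from outside, world axes, zero at the start; "ft_torque": the same for the moment, N m; "finger_gap": finger opening in m.
Only numpy, scipy, OpenCV 4.12 (cv2) and the standard library are available. Lean on these libraries where they do the work, as an engineer would, in place of code of your own. Each camera call takes 0.05 s, during which the arm holds its last target. There are 200 camera calls.

TASK

Dress the front of the stall: stand the four loose amber bottles upright on the four cork discs of the dark display board, one in the middle of each disc, in order of height, with the tallest next to the potted succulent and the smallest at the far end of the row. Do not knock any of them over.

Things in the scene. Friction and masses are not known exactly. Their poses are not given: they have to be found in the camera images.
- bottle_57_mid (a point): The smallest of the four loose amber glass bottles: round, 57 mm high in all, body 28 mm in diameter with straight sides up to 42 mm above its foot, then a shoulder and a narrow black cap; a white paper band round the body; 30 to 200 g. This point is on its axis, half-way up (28.5 mm above its foot); z is up along the axis. It stands upright on the table at the start.
- bottle_74_mid (a point): The second smallest of the four loose amber glass bottles: round, 74 mm high in all, body 32 mm in diameter with straight sides up to 55 mm above its foot, then a shoulder and a narrow black cap; a white paper band round the body; 30 to 200 g. This point is on its axis, half-way up (37 mm above its foot); z is up along the axis. It stands upright on the table at the start.
- bottle_91_mid (a point): The second tallest of the four loose amber glass bottles: round, 91 mm high in all, body 37 mm in diameter with straight sides up to 67 mm above its foot, then a shoulder and a narrow black cap; a white paper band round the body; 30 to 200 g. This point is on its axis, half-way up (45.5 mm above its foot); z is up along the axis. It stands upright on the table at the start.
- bottle_108_mid (a point): The tallest of the four loose amber glass bottles: round, 108 mm high in all, body 42 mm in diameter with straight sides up to 80 mm above its foot, then a shoulder and a narrow black cap; a white paper band round the body; 30 to 200 g. This point is on its axis, half-way up (54 mm above its foot); z is up along the axis. It stands upright on the table at the start.
- disc_a: One of the four flat round cork discs, 62 mm in diameter, 4 mm thick, fixed on the dark wooden board (14 mm thick, 110 mm deep, 570 mm long) in a straggling row along it, 80 to 108 mm from centre to centre. The letters say nothing about their order in the row. Origin: centre of its underside, so its top is 4 mm above this point (18 mm above the table).
- disc_b: One of the four flat round cork discs, 62 mm in diameter, 4 mm thick, fixed on the dark wooden board (14 mm thick, 110 mm deep, 570 mm long) in a straggling row along it, 80 to 108 mm from centre to centre. The letters say nothing about their order in the row. Origin: centre of its underside, so its top is 4 mm above this point (18 mm above the table).
- disc_c: One of the four flat round cork discs, 62 mm in diameter, 4 mm thick, fixed on the dark wooden board (14 mm thick, 110 mm deep, 570 mm long) in a straggling row along it, 80 to 108 mm from centre to centre. The letters say nothing about their order in the row. Origin: centre of its underside, so its top is 4 mm above this point (18 mm above the table).
- disc_d: One of the four flat round cork discs, 62 mm in diameter, 4 mm thick, fixed on the dark wooden board (14 mm thick, 110 mm deep, 570 mm long) in a straggling row along it, 80 to 108 mm from centre to centre. The letters say nothing about their order in the row. Origin: centre of its underside, so its top is 4 mm above this point (18 mm above the table).
- pot: Terracotta pot with a small green succulent, 70 mm across at the rim, about 80 mm high, fixed on the board at one end of the row, about 95 mm beyond the last disc; it may be at either end (a stack of three flat aluminium tins, 53 mm across and 61 mm high, stands fixed in the same way at the other end). Origin: centre of its underside.

How it is judged:
At the end, for the whole second after the job is handed in: Each bottle stands at rest and upright (within 7 degrees) on a cork disc of its own, its axis within 14 mm of the centre of the disc, its foot within 5 mm of the top of the disc, and the row goes from the tallest beside the pot, by height, to the smallest on the disc farthest from the pot ((horizontal distance between bottle_57_mid and disc_a below 0.014 m or horizontal distance between bottle_57_mid and disc_b below 0.014 m or horizontal distance between bottle_57_mid and disc_c below 0.014 m or horizontal distance between bottle_57_mid and disc_d below 0.014 m) and horizontal distance between bottle_57_mid and pot between 0.339 and 0.413 m and height (world z) of bottle_57_mid between 0.0415 and 0.0515 m and angle between each of bottle_57_mid, bottle_74_mid, bottle_91_mid, bottle_108_mid's own z axis and vertical below 0.12 rad and linear speed of each of bottle_57, bottle_74, bottle_91, bottle_108 below 0.02 m/s and (horizontal distance between bottle_74_mid and disc_a below 0.014 m or horizontal distance between bottle_74_mid and disc_b below 0.014 m or horizontal distance between bottle_74_mid and disc_c below 0.014 m or horizontal distance between bottle_74_mid and disc_d below 0.014 m) and horizontal distance between bottle_74_mid and pot between 0.245 and 0.319 m and height (world z) of bottle_74_mid between 0.05 and 0.06 m and (horizontal distance between bottle_91_mid and disc_a below 0.014 m or horizontal distance between bottle_91_mid and disc_b below 0.014 m or horizontal distance between bottle_91_mid and disc_c below 0.014 m or horizontal distance between bottle_91_mid and disc_d below 0.014 m) and horizontal distance between bottle_91_mid and pot between 0.151 and 0.225 m and height (world z) of bottle_91_mid between 0.0585 and 0.0685 m and (horizontal distance between bottle_108_mid and disc_a below 0.014 m or horizontal distance between bottle_108_mid and disc_b below 0.014 m or horizontal distance between bottle_108_mid and disc_c below 0.014 m or horizontal distance between bottle_108_mid and disc_d below 0.014 m) and horizontal distance between bottle_108_mid and pot between 0.057 and 0.131 m and height (world z) of bottle_108_mid between 0.067 and 0.077 m); the robot touches nothing.
It fails at once if the smallest bottle is knocked over or laid down (tilted more than 45 degrees) (angle between bottle_57_mid's own z axis and vertical above 0.785 rad).
It fails at once if the second smallest bottle is knocked over or laid down (tilted more than 45 degrees) (angle between bottle_74_mid's own z axis and vertical above 0.785 rad).
It fails at once if the second tallest bottle is knocked over or laid down (tilted more than 45 degrees) (angle between bottle_91_mid's own z axis and vertical above 0.785 rad).
It fails at once if the tallest bottle is knocked over or laid down (tilted more than 45 degrees) (angle between bottle_108_mid's own z axis and vertical above 0.785 rad).
It also fails if it takes over 99 s, if anything falls off the work surface, if the arm or the gripper's body presses on something with over 40 N, if the wrist force passes 120 N, or if a joint passes its speed limit or range.

## Working session

There is one attempt and no reset: what is moved stays moved. The work goes in short steps, Python scripts to look and compute and a tool call to move; the robot and the scene stay as the last step left them, time stands still between calls to the robot, and variables do not carry over. Pictures are saved under pics/ and viewed, on a budget of 14 in all, crops included, one or two more only if the job needs it, and the job is handed in when it is done.

Besides the shell and the picture viewer there is one more tool, called after "Request:" as name(argument=value, ...) on one line, values as JSON. servo_tool: Moves the arm, as the interface text tells. Its arguments: {"type":"object","properties":{"increments":{"type":"array","items":{"type":"number"}},"claw":{"type":"number"},"force":{"type":"number"}},"required":["increments"]}

```bash
mkdir -p pics; ls; cat > h.py <<'E'
import numpy as np, cv2
from workcell import env
def world(p,xy,z=None):
    """pixel -> world; at plane height z if given, else by depth"""
    f=p["img"].shape[0]/2/np.tan(np.radians(p["vfov"])/2)
    u,v=xy; d=np.array([(u-p["cx"])/f,-(v-p["cy"])/f,-1.]); T=np.array(p["T"])
    R=T[:3,:3]@d; o=T[:3,3]
    if z is None:
        return o+R*p["z_map"][int(round(v)),int(round(u))]
    return o+R*(z-o[2])/R[2]
def save(p,n): cv2.imwrite(f"pics/{n}.png",p["img"][:,:,::-1])
E
python3 - <<'E'
from h import *
print(env.get_obs())
Z=dict(bottle_57_mid=.0285,bottle_74_mid=.037,bottle_91_mid=.0455,bottle_108_mid=.054,disc_a=.014,pot=.014)
for n in("top","scene"):
    p=env.grab_frame(n);save(p,n+"0")
    print(n,[k for k in p], p["T"][:3,3])
    for t,z in Z.items():
        for d in env.mark_of(t,p)[:6]: print(t,round(d["conf"],2),np.round(d["xy"]),world(p,d["xy"],z).round(4))
E
```

```text
pics
{'time': 0.0, 'joint_pos': array([ 1.10758391e+00,  3.53681352e-01,  1.63416027e+00, -3.76972477e-05,
        1.15516894e+00, -2.41062061e-03]), 'joint_vel': array([-0.00041126,  0.00128206,  0.00114855,  0.00063958, -0.00053488,
       -0.00120571]), 'joint_torque': array([-4.62963126e-04, -6.05243111e+01, -3.42061365e+01, -9.31750105e-05,
        9.40108235e-03, -5.60659078e-05]), 'ee_pos': array([0.27772855, 0.559394  , 0.24952973]), 'tcp_rot': array([ 8.49897650e-01,  5.26947324e-01, -5.94394376e-04,  3.86797816e-04]), 'contact_force': array([-1.07348584,  0.38894658,  0.21202955]), 'ft_torque': array([ 0.04521815,  0.02104438, -0.0041405 ]), 'finger_gap': 0.08528757683060237}
top ['img', 'z_map', 'vfov', 'cx', 'cy', 'T', 'shot'] [ 0.28725013 -0.00365342  1.04796833]
bottle_57_mid 0.43 [281. 216.] [ 0.4554 -0.0658  0.0285]
bottle_74_mid 0.48 [376. 255.] [ 0.3506 -0.2974  0.037 ]
bottle_91_mid 0.6 [155. 248.] [0.3811 0.2502 0.0455]
bottle_108_mid 0.69 [212. 222.] [0.442 0.107 0.054]
disc_a 0.93 [292. 165.] [ 0.5956 -0.1025  0.014 ]
disc_a 0.87 [253. 158.] [0.6165 0.0015 0.014
[... 155 characters left out ...]
'z_map', 'vfov', 'cx', 'cy', 'T', 'shot'] [1.25659748 0.25744618 0.608548  ]
bottle_57_mid 0.65 [221. 178.] [ 0.4761 -0.0766  0.0285]
bottle_57_mid 0.18 [376. 272.] [0.6595 0.2736 0.0285]
bottle_74_mid 0.71 [159. 141.] [ 0.3808 -0.2735  0.037 ]
bottle_74_mid 0.46 [381. 175.] [0.3773 0.2528 0.037 ]
bottle_91_mid 0.76 [383. 173.] [0.3804 0.2561 0.0455]
bottle_108_mid 0.63 [308. 173.] [0.4396 0.1081 0.054 ]
bottle_108_mid 0.32 [229. 233.] [0.6658 0.013  0.054 ]
disc_a 0.79 [272. 240.] [0.6196 0.0799 0.014 ]
disc_a 0.79 [328. 252.] [0.6209 0.1868 0.014 ]
disc_a 0.63 [229. 232.] [ 0.6212 -0.0041  0.014 ]
disc_a 0.58 [189. 214.] [ 0.5929 -0.1016  0.014 ]
pot 0.57 [379. 269.] [0.6373 0.279  0.014 ]
```

View pics/top0.png

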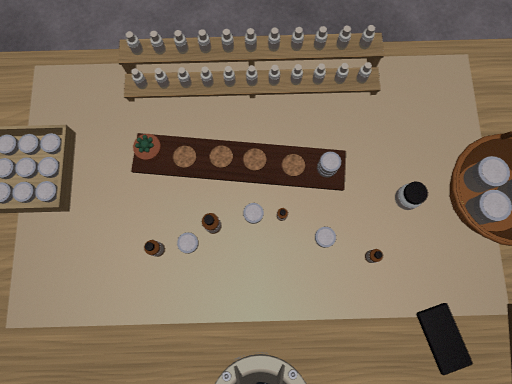

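View pics/scene0.png

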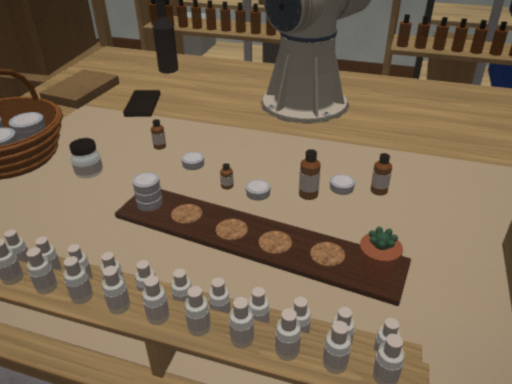

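The top view shows the pot at the +y end, at (147,146), with the discs at (185,156), (221,156), (255,159) and (293,165). The bottles are 91 at (153,247), 108 at (211,222), 57 at (282,214) and 74 at (376,255), with low white tins lying among them. The scene view agrees. I'll align the jaws with world x, stop above the middle and look with the wrist camera.

Request:
servo_tool(increments=[2, -4, 2, 0, 0, -5, 4, -8, 4, 0, 0, -10, 6, -11, 6, 0, 0, -16, 8, -14, 8, 0, 0, -22, 9, -18, 10, 0, 0, -28, 11, -21, 11, 0, 0, -34, 12, -25, 12, 0, 0, -40, 13, -28, 13, 0, 0, -46, 14, -32, 14, 0, 0, -52, 15, -35, 15, 0, 0, -58, 16, -38, 15, 0, 0, -63.5, 16, -41, 15, 0, 0, -63.5], claw=1)

```text
time: 1.7
ee_pos: [0.4393, 0.1481, 0.4013]
tcp_rot: [1.0, -0.003, 0.001, -0.0]
contact_force: [-0.5, -0.5, -0.2]
finger_gap: 0.0854
```

Request:
servo_tool(increments=[1, -3, 0, 0, 0, 0, 2, -5, 0, 0, 0, 0, 3, -7, 0, 0, 0, 0, 4, -8, 0, 0, 0, 0, 4, -8, 0, 0, 0, 0, 4, -8, 0, 0, 0, 0])

```text
time: 2.2
ee_pos: [0.4782, 0.0698, 0.4001]
tcp_rot: [1.0, 0.0, -0.0, -0.0]
contact_force: [-0.2, 0.6, -0.6]
finger_gap: 0.0852
```

```bash
cat >> h.py <<'E'
Z=dict(bottle_57_mid=.0285,bottle_74_mid=.037,bottle_91_mid=.0455,bottle_108_mid=.054,disc_a=.014,pot=.014)
def marks(p,names=Z,dz=0):
    for t in names:
        for d in env.mark_of(t,p)[:4]: print(t,round(d["conf"],2),np.round(d["xy"]),world(p,d["xy"],Z[t]+dz).round(4))
E
python3 - <<'E'
from h import *
o=env.get_obs();print(o["ee_pos"],o["tcp_rot"],o["contact_force"])
p=env.grab_frame("wrist");save(p,"w0");print(p["T"].round(3),p["vfov"]);marks(p)
for uv in [(100,100),(400,100),(256,192),(100,300),(400,300)]: print(uv,world(p,uv).round(4))
E
```

```text
[0.47816343 0.06984707 0.40012481] [ 9.99999937e-01  1.92603069e-04 -2.25335311e-04 -1.94224502e-04] [-0.17101165  0.56858913 -0.5799382 ]
[[ 1.    -0.     0.     0.477]
 [-0.     0.945  0.327  0.155]
 [-0.    -0.327  0.945  0.524]
 [ 0.     0.     0.     1.   ]] 68.67799132748893
bottle_57_mid 0.72 [245. 220.] [ 0.4589 -0.0642  0.0285]
bottle_57_mid 0.33 [187.  30.] [0.3716 0.2566 0.0285]
bottle_74_mid 0.86 [194. 319.] [ 0.345  -0.2941  0.037 ]
bottle_91_mid 0.86 [190.  32.] [0.3794 0.2493 0.0455]
bottle_108_mid 0.77 [232. 127.] [0.439  0.1123 0.054 ]
disc_a 0.96 [337. 138.] [0.6244 0.0887 0.014 ]
disc_a 0.94 [329. 190.] [ 0.619  -0.0081  0.014 ]
disc_a 0.63 [311. 234.] [ 0.591  -0.1021  0.014 ]
pot 0.75 [360.  18.] [0.643  0.2749 0.014 ]
(100, 100) [0.2043 0.1533 0.0014]
(400, 100) [0.7324 0.1533 0.0018]
(256, 192) [ 0.4792 -0.0107  0.0213]
(100, 300) [ 0.1247 -0.2773 -0.0023]
(400, 300) [ 0.804  -0.273   0.0027]
```

View pics/w0.png

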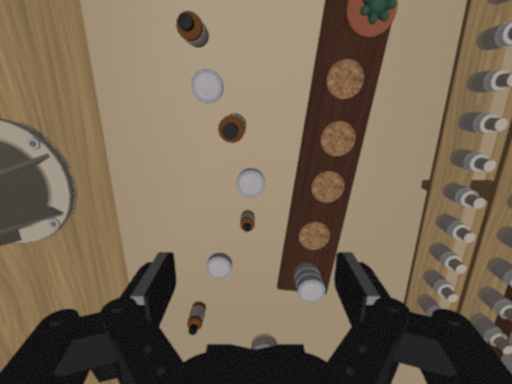

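The wrist view shows all four discs, at (346,79), (338,139), (328,187) and (314,235). The bottles are at (192,28), (232,128), (247,220) and (197,318). I'll refine with cork segmentation and the cap tops in depth.

```bash
cat >> h.py <<'E'
def cloud(p):
    H,W=p["z_map"].shape; v,u=np.mgrid[:H,:W]; f=H/2/np.tan(np.radians(p["vfov"])/2)
    d=np.stack([(u-p["cx"])/f,-(v-p["cy"])/f,-np.ones((H,W))],-1)*p["z_map"][...,None]
    return d@p["T"][:3,:3].T+p["T"][:3,3]
def cap(C,xy,h,foot=0.,r=.03):
    m=(np.hypot(C[...,0]-xy[0],C[...,1]-xy[1])<r)&(abs(C[...,2]-foot-h)<.006)
    q=C[m]; return (q[:,:2].min(0)+q[:,:2].max(0))/2 if len(q) else None, q.mean(0).round(4) if len(q) else None,len(q)
def discs(p):
    hsv=cv2.cvtColor(p["img"],cv2.COLOR_RGB2HSV); 
    m=cv2.inRange(hsv,(5,80,90),(18,255,255)); m=cv2.morphologyEx(m,cv2.MORPH_CLOSE,np.ones((5,5)))
    m=cv2.morphologyEx(m,cv2.MORPH_OPEN,np.ones((5,5)))
    for c in cv2.findContours(m,cv2.RETR_EXTERNAL,cv2.CHAIN_APPROX_NONE)[0]:
        if len(c)<20: continue
        w=np.array([world(p,q[0],.018)[:2] for q in c]); (x,y),r=cv2.minEnclosingCircle(w.astype(np.float32))
        if .02<r<.05: print("disc",round(x,4),round(y,4),"r",round(r,4),c.mean((0,1)).round())
E
python3 - <<'E'
from h import *
p=env.grab_frame("wrist");C=cloud(p);discs(p)
for h,xy in((.057,(.459,-.064)),(.074,(.345,-.294)),(.091,(.379,.249)),(.108,(.439,.112))): print(h,cap(C,xy,h))
p=env.grab_frame("top");C=cloud(p);discs(p)
for h,xy in((.057,(.459,-.064)),(.074,(.345,-.294)),(.091,(.379,.249)),(.108,(.439,.112))): print(h,cap(C,xy,h))
E
```

```text
disc 0.0984 -0.5076 r 0.0417 [100. 380.]
disc 0.5956 -0.104 r 0.0315 [314. 236.]
disc 0.6137 -0.0012 r 0.0314 [327. 187.]
disc 0.6247 0.0885 r 0.0315 [338. 139.]
disc 0.916 0.1412 r 0.0332 [508. 109.]
disc 0.6271 0.1865 r 0.0314 [345.  79.]
disc 0.656 0.2795 r 0.0405 [370.  19.]
0.057 (array([ 0.4617445, -0.067531 ]), array([ 0.4615, -0.0668,  0.0572]), 57)
0.074 (array([ 0.34940524, -0.2911898 ]), array([ 0.3494, -0.2893,  0.0738]), 66)
0.091 (array([0.38245287, 0.25386454]), array([0.3829, 0.2534, 0.0914]), 220)
0.108 (array([0.43984654, 0.11078998]), array([0.4401, 0.111 , 0.1086]), 201)
disc 0.595 -0.104 r 0.0311 [293. 165.]
disc 0.6533 0.2842 r 0.0358 [150. 149.]
0.057 (array([ 0.4621346 , -0.06836007]), array([ 0.4619, -0.0686,  0.0568]), 30)
0.074 (array([ 0.34944133, -0.291841  ]), array([ 0.3495, -0.2921,  0.0736]), 45)
0.091 (None, None, 0)
0.108 (array([0.43971153, 0.10991515]), array([0.4396, 0.1097, 0.1086]), 75)
```

Request:
servo_tool(increments=[-2, 2, -3, 0, 0, 0, -3.8, 4.1, -6, 0, 0, 0, -3.8, 4.1, -10, 0, 0, 0, -3.8, 4.1, -14, 0, 0, 0, -3.8, 4.1, -18, 0, 0, 0, -3.8, 4.1, -22, 0, 0, 0, -3.8, 4.1, -24, 0, 0, 0, -3.8, 4.1, -26, 0, 0, 0, -3.8, 4.1, -28, 0, 0, 0, -3.8, 4.1, -30, 0, 0, 0, -3.8, 4.1, -32, 0, 0, 0, -3.8, 4.1, -33.7, 0, 0, 0])

```text
time: 3.65
ee_pos: [0.4398, 0.1109, 0.0622]
tcp_rot: [1.0, 0.001, -0.0, 0.0]
contact_force: [0.6, -0.8, -1.2]
finger_gap: 0.0852
```

Request:
servo_tool(increments=[0, 0, 0, 0, 0, 0, 0, 0, 0, 0, 0, 0, 0, 0, 0, 0, 0, 0, 0, 0, 0, 0, 0, 0, 0, 0, 0, 0, 0, 0, 0, 0, 0, 0, 0, 0, 0, 0, 0, 0, 0, 0, 0, 0, 0, 0, 0, 0], claw=-0.3, force=25)

```text
time: 4.32
ee_pos: [0.4409, 0.1111, 0.0644]
tcp_rot: [1.0, 0.001, 0.001, -0.0]
contact_force: [-0.2, -0.2, 7.7]
finger_gap: 0.0414
```

Request:
servo_tool(increments=[0, 0, 1, 0, 0, 0, 0, 0, 3, 0, 0, 0, 0, 0, 6, 0, 0, 0, 2, 1, 6, 0, 0, 0, 5, 2, 6, 0, 0, 0, 8, 3.2, 6, 0, 0, 0, 11, 4.5, 6, 0, 0, 0, 14, 5.7, 6, 0, 0, 0, 16.5, 6.7, 6, 0, 0, 0, 18, 7.3, 6, 0, 0, 0, 18.7, 7.6, 6, 0, 0, 0, 18.7, 7.6, 6, 0, 0, 0])

```text
time: 5.32
ee_pos: [0.6278, 0.1873, 0.1237]
tcp_rot: [1.0, 0.001, 0.0, -0.0]
contact_force: [-0.4, 0.3, -1.8]
finger_gap: 0.0415
```

Request:
servo_tool(increments=[0, 0, -1, 0, 0, 0, 0, 0, -2, 0, 0, 0, 0, 0, -2.5, 0, 0, 0, 0, 0, -3, 0, 0, 0, 0, 0, -3, 0, 0, 0])

```text
time: 5.73
ee_pos: [0.6255, 0.1863, 0.0917]
tcp_rot: [1.0, 0.001, -0.001, 0.0]
contact_force: [0.9, 0.0, -1.8]
finger_gap: 0.0415
```

```bash
python3 - <<'E'
from h import *
o=env.get_obs();print(o["ee_pos"],o["tcp_rot"],o["contact_force"],o["finger_gap"])
p=env.grab_frame("wrist");save(p,"w1")
p=env.grab_frame("scene");cv2.imwrite("pics/s1.png",cv2.resize(p["img"][160:300,180:440,::-1],None,fx=3,fy=3))
E
```

```text
[0.62545991 0.18628562 0.09167174] [ 9.99998714e-01  8.08219294e-04 -1.32750402e-03  3.94646222e-04] [ 0.88502317  0.02277249 -1.80256748] 0.04150341288143379
```

View pics/s1.png

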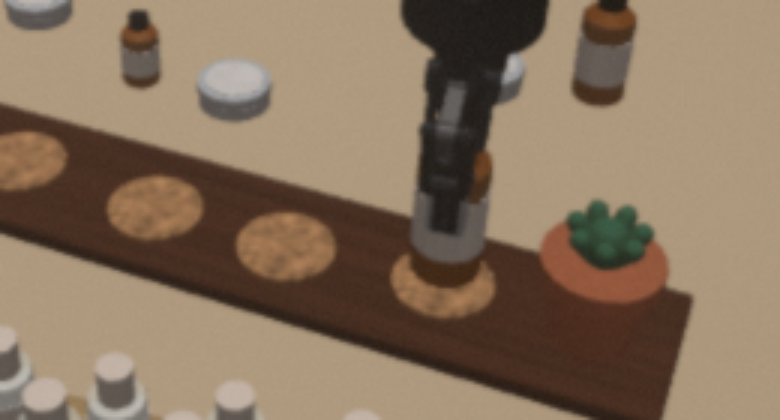

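The tall bottle hangs upright just above its disc next to the pot. I'll lower it to contact.

Request:
servo_tool(increments=[0.1, 0, -0.4, 0, 0, 0, 0.1, 0, -0.6, 0, 0, 0, 0.1, 0, -0.8, 0, 0, 0, 0.1, 0, -0.9, 0, 0, 0, 0.1, 0, -0.9, 0, 0, 0])

```text
time: 6.25
ee_pos: [0.6278, 0.1868, 0.084]
tcp_rot: [1.0, 0.001, -0.0, 0.0]
contact_force: [-0.6, 0.6, -2.0]
finger_gap: 0.0414
```

Request:
servo_tool(increments=[0, 0, -0.1, 0, 0, 0, 0, 0, -0.2, 0, 0, 0, 0, 0, -0.2, 0, 0, 0])

```text
time: 6.5
ee_pos: [0.6281, 0.1869, 0.0825]
tcp_rot: [1.0, 0.001, 0.0, -0.0]
contact_force: [0.7, -0.3, -1.0]
finger_gap: 0.0412
```

Request:
servo_tool(increments=[0, 0, -0.1, 0, 0, 0, 0, 0, -0.1, 0, 0, 0, 0, 0, -0.1, 0, 0, 0])

```text
time: 6.75
ee_pos: [0.6282, 0.1869, 0.0824]
tcp_rot: [1.0, 0.001, 0.0, -0.0]
contact_force: [-2.9, -0.8, 9.1]
finger_gap: 0.0415
```

Request:
servo_tool(increments=[0, 0, 0, 0, 0, 0, 0, 0, 0, 0, 0, 0, 0, 0, 0, 0, 0, 0, 0, 0, 0, 0, 0, 0, 0, 0, 0, 0, 0, 0, 0, 0, 0, 0, 0, 0], claw=1)

```text
time: 7.25
ee_pos: [0.6279, 0.1868, 0.0812]
tcp_rot: [1.0, 0.001, -0.0, 0.0]
contact_force: [0.4, -0.4, 0.7]
finger_gap: 0.0854
```

Request:
servo_tool(increments=[0, 0, 2, 0, 0, 0, 0, 0, 5, 0, 0, 0, 0, 0, 9, 0, 0, 0, 0, 0, 13, 0, 0, 0, -4, 1, 14, 0, 0, 0, -8, 2, 14, 0, 0, 0, -12, 3.3, 14, 0, 0, 0, -16, 4.4, 14, 0, 0, 0, -20, 5.5, 14, 0, 0, 0, -23, 6.3, 14, 0, 0, 0, -24.5, 6.7, 14, 0, 0, 0, -24.5, 6.7, 14, 0, 0, 0])

```text
time: 8.25
ee_pos: [0.3804, 0.2541, 0.2214]
tcp_rot: [1.0, 0.002, -0.0, 0.0]
contact_force: [-0.3, 0.6, -0.0]
finger_gap: 0.0853
```

```bash
python3 - <<'E'
from h import *
o=env.get_obs();print(o["ee_pos"],o["tcp_rot"],o["contact_force"],o["finger_gap"])
for n in ("top","wrist","scene"):
    p=env.grab_frame(n);C=cloud(p)
    print(n,"108",cap(C,(.627,.187),.108,.018),"91",cap(C,(.3825,.2535),.091), "57",cap(C,(.462,-.068),.057),"74",cap(C,(.349,-.291),.074))
E
```

```text
[0.38035421 0.25413404 0.22137596] [ 9.99998007e-01  1.95495517e-03 -4.00980198e-04  5.55950125e-05] [-0.25018693  0.59204211 -0.00940397] 0.08530653995901533
top 108 (array([0.62621223, 0.18590781]), array([0.6257, 0.1855, 0.1259]), 75) 91 (array([0.38162871, 0.25309938]), array([0.3815, 0.2525, 0.0915]), 61) 57 (array([ 0.46215873, -0.06835067]), array([ 0.4619, -0.0686,  0.0569]), 30) 74 (array([ 0.34947713, -0.29196564]), array([ 0.3498, -0.2917,  0.0743]), 45)
wrist 108 (array([0.61784835, 0.18651884]), array([0.6168, 0.1868, 0.1235]), 120) 91 (array([0.38181   , 0.25447423]), array([0.3822, 0.2553, 0.0915]), 352) 57 (None, None, 0) 74 (None, None, 0)
scene 108 (array([0.63031503, 0.18526846]), array([0.6321, 0.1856, 0.1258]), 134) 91 (array([0.38563692, 0.25308975]), array([0.3876, 0.2531, 0.0908]), 66) 57 (array([ 0.46420556, -0.06918898]), array([ 0.4662, -0.0688,  0.0567]), 40) 74 (array([ 0.35241963, -0.2922788 ]), array([ 0.3537, -0.2914,  0.0736]), 38)
```

Request:
servo_tool(increments=[0.1, 0, -4, 0, 0, 0, 0.1, 0, -8, 0, 0, 0, 0.1, 0, -11, 0, 0, 0, 0.1, 0, -13, 0, 0, 0, 0.1, 0, -15, 0, 0, 0, 0.1, 0, -16.8, 0, 0, 0, 0.1, 0, -16.8, 0, 0, 0])

```text
time: 8.98
ee_pos: [0.3839, 0.2525, 0.0502]
tcp_rot: [1.0, 0.0, -0.002, 0.001]
contact_force: [-1.7, -0.4, 0.8]
finger_gap: 0.0851
```

Request:
servo_tool(increments=[0, 0, 0, 0, 0, 0, 0, 0, 0, 0, 0, 0, 0, 0, 0, 0, 0, 0, 0, 0, 0, 0, 0, 0, 0, 0, 0, 0, 0, 0, 0, 0, 0, 0, 0, 0, 0, 0, 0, 0, 0, 0, 0, 0, 0, 0, 0, 0], claw=-0.4)

```text
time: 9.65
ee_pos: [0.3847, 0.2543, 0.0543]
tcp_rot: [1.0, 0.001, 0.001, -0.001]
contact_force: [-0.1, -1.0, 7.4]
finger_gap: 0.0361
```

Request:
servo_tool(increments=[0, 0, 2, 0, 0, 0, 0, 0, 5, 0, 0, 0, 0, -3, 6, 0, 0, 0, 1, -6, 6, 0, 0, 0, 3, -9, 6, 0, 0, 0, 5, -12, 6, 0, 0, 0, 8, -14.5, 6, 0, 0, 0, 11, -16.6, 6, 0, 0, 0, 14, -16.6, 6, 0, 0, 0, 17, -16.6, 6, 0, 0, 0, 20, -16.6, 6, 0, 0, 0, 22, -16.6, 6, 0, 0, 0])

```text
time: 10.65
ee_pos: [0.6068, 0.0875, 0.1139]
tcp_rot: [1.0, 0.001, 0.001, -0.0]
contact_force: [0.4, -0.1, -0.7]
finger_gap: 0.036
```

Request:
servo_tool(increments=[1, 0, 0, 0, 0, 0, 2, 0, -1, 0, 0, 0, 2, 0, -2, 0, 0, 0, 2, 0, -3, 0, 0, 0, 2, 0, -3.5, 0, 0, 0, 2, 0, -3.5, 0, 0, 0])

```text
time: 11.15
ee_pos: [0.6216, 0.0877, 0.0765]
tcp_rot: [1.0, 0.001, -0.002, 0.0]
contact_force: [0.9, -0.2, -1.5]
finger_gap: 0.0361
```

Request:
servo_tool(increments=[0.1, 0.1, 0, 0, 0, 0, 0.1, 0.1, -0.1, 0, 0, 0, 0.1, 0.1, -0.2, 0, 0, 0, 0.1, 0.1, -0.2, 0, 0, 0])

```text
time: 11.48
ee_pos: [0.625, 0.0889, 0.0766]
tcp_rot: [1.0, 0.001, 0.0, -0.0]
contact_force: [0.6, -0.5, -2.1]
finger_gap: 0.0361
```

Request:
servo_tool(increments=[0, 0, -0.1, 0, 0, 0, 0, 0, -0.2, 0, 0, 0, 0, 0, -0.2, 0, 0, 0])

```text
time: 11.73
ee_pos: [0.6248, 0.0888, 0.0742]
tcp_rot: [1.0, 0.001, -0.0, 0.0]
contact_force: [-0.1, -1.1, -1.2]
finger_gap: 0.036
```

Request:
servo_tool(increments=[0, 0, -0.1, 0, 0, 0, 0, 0, -0.2, 0, 0, 0, 0, 0, -0.2, 0, 0, 0, 0, 0, -0.2, 0, 0, 0])

```text
time: 12.07
ee_pos: [0.625, 0.0888, 0.0725]
tcp_rot: [1.0, 0.001, 0.0, -0.0]
contact_force: [-1.3, -1.0, 1.8]
finger_gap: 0.0362
```

Request:
servo_tool(increments=[0, 0, -0.05, 0, 0, 0, 0, 0, -0.05, 0, 0, 0, 0, 0, -0.05, 0, 0, 0, 0, 0, -0.05, 0, 0, 0, 0, 0, -0.05, 0, 0, 0, 0, 0, -0.05, 0, 0, 0], claw=1)

```text
time: 12.57
ee_pos: [0.6249, 0.0888, 0.0718]
tcp_rot: [1.0, 0.001, -0.0, -0.0]
contact_force: [0.7, -0.2, 0.1]
finger_gap: 0.0851
```

Request:
servo_tool(increments=[0, 0, 2, 0, 0, 0, 0, 0, 5, 0, 0, 0, 0, 0, 9, 0, 0, 0, 0, 0, 13, 0, 0, 0, -2, -3, 14, 0, 0, 0, -4, -6, 14, 0, 0, 0, -6, -9, 14, 0, 0, 0, -8, -12, 14, 0, 0, 0, -10, -15, 14, 0, 0, 0, -12, -18, 14, 0, 0, 0, -14, -21, 14, 0, 0, 0, -16, -24, 14, 0, 0, 0])

```text
time: 13.57
ee_pos: [0.4638, -0.1523, 0.212]
tcp_rot: [1.0, 0.001, 0.0, 0.0]
contact_force: [0.4, -0.5, 0.1]
finger_gap: 0.0854
```

Request:
servo_tool(increments=[-3, -3, 0, 0, 0, 0, -5, -6, 0, 0, 0, 0, -8, -9, 0, 0, 0, 0, -10, -11.5, 0, 0, 0, 0, -11.6, -13.3, 0, 0, 0, 0, -11.6, -14, 0, 0, 0, 0, -11.6, -14, 0, 0, 0, 0])

```text
time: 14.15
ee_pos: [0.3486, -0.2927, 0.2121]
tcp_rot: [1.0, -0.001, 0.0, 0.0]
contact_force: [0.7, -0.9, 0.5]
finger_gap: 0.0853
```

```bash
python3 - <<'E'
from h import *
o=env.get_obs();print(o["ee_pos"],o["tcp_rot"],o["contact_force"],o["finger_gap"])
for n in ("top","wrist"):
    p=env.grab_frame(n);C=cloud(p)
    print(n,"108",cap(C,(.627,.187),.108,.018),"91",cap(C,(.625,.0885),.091,.018), "57",cap(C,(.462,-.068),.057),"74",cap(C,(.349,-.291),.074))
save(p,"w2")
E
```

```text
[ 0.34861542 -0.29265381  0.21208381] [ 9.99999664e-01 -5.89370542e-04  4.20952590e-04  3.84292042e-04] [ 0.65777784 -0.94622873  0.50897548] 0.08530397446230134
top 108 (array([0.62646038, 0.18603643]), array([0.6259, 0.1855, 0.126 ]), 74) 91 (array([0.62148005, 0.08806081]), array([0.6215, 0.0879, 0.109 ]), 54) 57 (array([ 0.46220372, -0.06836746]), array([ 0.4618, -0.0686,  0.0575]), 30) 74 (array([ 0.34959745, -0.29195975]), array([ 0.3497, -0.2917,  0.0735]), 45)
wrist 108 (None, None, 0) 91 (None, None, 0) 57 (None, None, 0) 74 (array([ 0.34892262, -0.29157151]), array([ 0.3491, -0.2908,  0.0744]), 255)
```

View pics/w2.png

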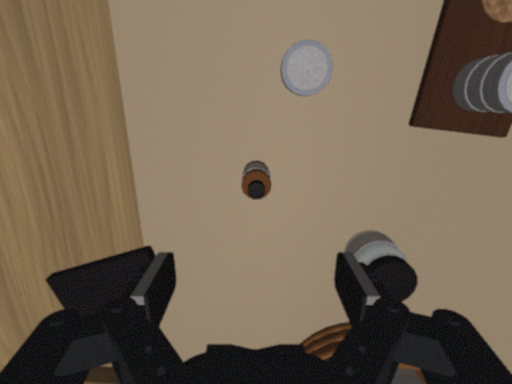

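The second bottle stands on its disc, 3 mm off centre. The 74 bottle is centred between the fingers at (256,182), and the black-capped jar at (380,265) is clear of the jaws. Descending.

Request:
servo_tool(increments=[0, 0, -4, 0, 0, 0, 0, 0, -8, 0, 0, 0, 0, 0, -11, 0, 0, 0, 0, 0, -13, 0, 0, 0, 0, 0, -15, 0, 0, 0, 0, 0, -16.9, 0, 0, 0, 0, 0, -16.9, 0, 0, 0])

```text
time: 14.83
ee_pos: [0.3483, -0.2888, 0.04]
tcp_rot: [1.0, 0.002, -0.002, -0.002]
contact_force: [-0.4, -0.4, -0.6]
finger_gap: 0.085
```

Request:
servo_tool(increments=[0, 0, 0, 0, 0, 0, 0, 0, 0, 0, 0, 0, 0, 0, 0, 0, 0, 0, 0, 0, 0, 0, 0, 0, 0, 0, 0, 0, 0, 0, 0, 0, 0, 0, 0, 0, 0, 0, 0, 0, 0, 0, 0, 0, 0, 0, 0, 0], claw=-0.5)

```text
time: 15.5
ee_pos: [0.3496, -0.2916, 0.0439]
tcp_rot: [1.0, 0.001, 0.001, 0.001]
contact_force: [-0.6, 2.0, 7.2]
finger_gap: 0.0312
```

Request:
servo_tool(increments=[0, 0, 2, 0, 0, 0, 0, 0, 5, 0, 0, 0, 0, 2, 7, 0, 0, 0, 1, 5, 7, 0, 0, 0, 3, 8, 7, 0, 0, 0, 5, 11, 7, 0, 0, 0, 7, 14, 7, 0, 0, 0, 9, 17, 7, 0, 0, 0, 11, 20, 7, 0, 0, 0, 13, 23, 7, 0, 0, 0, 15, 26, 7, 0, 0, 0, 17, 28, 7, 0, 0, 0])

```text
time: 16.5
ee_pos: [0.5197, -0.0087, 0.1134]
tcp_rot: [1.0, 0.001, 0.0, -0.0]
contact_force: [0.5, 0.3, -1.1]
finger_gap: 0.031
```

Request:
servo_tool(increments=[3, 1, 0, 0, 0, 0, 6, 1, 0, 0, 0, 0, 8, 1, 0, 0, 0, 0, 9.4, 1, 0, 0, 0, 0, 9.4, 1, -2, 0, 0, 0, 9.4, 1, -3, 0, 0, 0, 9.4, 1, -4, 0, 0, 0, 9.4, 1, -4, 0, 0, 0, 9.4, 1, -4, 0, 0, 0])

```text
time: 17.25
ee_pos: [0.6119, -0.0013, 0.0723]
tcp_rot: [1.0, 0.001, -0.001, 0.0]
contact_force: [0.2, 0.0, -0.5]
finger_gap: 0.0313
```

Contact is expected at about z 0.062.

Request:
servo_tool(increments=[0.2, 0, -0.2, 0, 0, 0, 0.2, 0, -0.5, 0, 0, 0, 0.2, 0, -0.7, 0, 0, 0, 0.2, 0, -0.8, 0, 0, 0, 0.2, 0, -0.8, 0, 0, 0])

```text
time: 17.67
ee_pos: [0.6148, -0.0012, 0.0647]
tcp_rot: [1.0, 0.001, -0.0, -0.0]
contact_force: [-0.2, -0.3, -0.7]
finger_gap: 0.0311
```

Request:
servo_tool(increments=[0, 0, -0.1, 0, 0, 0, 0, 0, -0.2, 0, 0, 0, 0, 0, -0.2, 0, 0, 0])

```text
time: 17.92
ee_pos: [0.6148, -0.0012, 0.0626]
tcp_rot: [1.0, 0.001, -0.0, -0.0]
contact_force: [-0.9, -0.4, -0.4]
finger_gap: 0.0311
```

Request:
servo_tool(increments=[0, 0, -0.1, 0, 0, 0, 0, 0, -0.1, 0, 0, 0, 0, 0, -0.1, 0, 0, 0])

```text
time: 18.17
ee_pos: [0.615, -0.0012, 0.062]
tcp_rot: [1.0, 0.001, 0.0, -0.0]
contact_force: [0.9, -0.3, 1.7]
finger_gap: 0.0315
```

Request:
servo_tool(increments=[0, 0, -0.05, 0, 0, 0, 0, 0, -0.05, 0, 0, 0, 0, 0, -0.05, 0, 0, 0, 0, 0, -0.05, 0, 0, 0, 0, 0, -0.05, 0, 0, 0, 0, 0, -0.05, 0, 0, 0], claw=1)

```text
time: 18.67
ee_pos: [0.6149, -0.0012, 0.0613]
tcp_rot: [1.0, 0.001, 0.0, -0.0]
contact_force: [-0.1, 0.2, 0.5]
finger_gap: 0.0855
```

Request:
servo_tool(increments=[0, 0, 2, 0, 0, 0, 0, 0, 5, 0, 0, 0, 0, 0, 9, 0, 0, 0, 0, 0, 13, 0, 0, 0, -3, -1.5, 14, 0, 0, 0, -6, -3, 14, 0, 0, 0, -9, -4.5, 14, 0, 0, 0, -12, -5.5, 14, 0, 0, 0, -14, -6.5, 14, 0, 0, 0, -15.3, -6.7, 14, 0, 0, 0, -15.3, -6.7, 14, 0, 0, 0, -15.3, -6.7, 14, 0, 0, 0])

```text
time: 19.67
ee_pos: [0.4625, -0.0681, 0.2017]
tcp_rot: [1.0, 0.001, 0.001, -0.0]
contact_force: [0.8, -0.1, 0.4]
finger_gap: 0.0854
```

```bash
python3 - <<'E'
from h import *
o=env.get_obs();print(o["ee_pos"],o["tcp_rot"],o["contact_force"],o["finger_gap"])
for n in ("top","wrist"):
    p=env.grab_frame(n);C=cloud(p);discs(p)
    print(n,"108",cap(C,(.627,.187),.108,.018),"91",cap(C,(.625,.0885),.091,.018), "57",cap(C,(.462,-.068),.057),"74",cap(C,(.613,-.001),.074,.018))
E
```

```text
[ 0.46254817 -0.06812858  0.2017336 ] [ 9.99999586e-01  5.24307384e-04  7.43883471e-04 -1.48722867e-06] [ 0.84182935 -0.05634977  0.44862014] 0.08539881628653766
disc 0.6109 0.0157 r 0.0213 [247. 160.]
disc 0.6306 0.073 r 0.0222 [227. 153.]
disc 0.6573 0.2899 r 0.0367 [148. 149.]
top 108 (array([0.62608695, 0.18577819]), array([0.6257, 0.1852, 0.126 ]), 74) 91 (array([0.62224091, 0.08791411]), array([0.6215, 0.088 , 0.1094]), 53) 57 (array([ 0.46119181, -0.06202492]), array([ 0.4611, -0.062 ,  0.0569]), 3) 74 (array([0.61431234, 0.00376526]), array([0.614 , 0.0043, 0.0928]), 9)
disc 0.8304 -0.3268 r 0.037 [508. 352.]
disc 0.5956 -0.1041 r 0.0316 [367. 207.]
disc 0.6137 -0.0012 r 0.0312 [393. 116.]
disc 0.668 0.1009 r 0.0208 [472.  10.]
disc 0.6232 0.0872 r 0.0315 [414.  31.]
wrist 108 (None, None, 0) 91 (array([0.62140964, 0.07963826]), array([0.6212, 0.0793, 0.1061]), 53) 57 (array([ 0.46169671, -0.06800464]), array([ 0.4615, -0.0671,  0.0573]), 192) 74 (array([ 0.61318466, -0.0013817 ]), array([ 0.6123, -0.0012,  0.092 ]), 467)
```

Request:
servo_tool(increments=[0, 0, -4, 0, 0, 0, 0, 0, -8, 0, 0, 0, 0, 0, -11, 0, 0, 0, 0, 0, -13, 0, 0, 0, 0, 0, -15, 0, 0, 0, 0, 0, -16, 0, 0, 0, 0, 0, -16.8, 0, 0, 0, 0, 0, -16.8, 0, 0, 0])

```text
time: 20.43
ee_pos: [0.462, -0.0679, 0.0321]
tcp_rot: [1.0, 0.001, -0.001, -0.0]
contact_force: [-0.2, -0.0, -0.3]
finger_gap: 0.0852
```

Request:
servo_tool(increments=[0, 0, 0, 0, 0, 0, 0, 0, 0, 0, 0, 0, 0, 0, 0, 0, 0, 0, 0, 0, 0, 0, 0, 0, 0, 0, 0, 0, 0, 0, 0, 0, 0, 0, 0, 0, 0, 0, 0, 0, 0, 0, 0, 0, 0, 0, 0, 0], claw=-0.6)

```text
time: 21.1
ee_pos: [0.4624, -0.0683, 0.0341]
tcp_rot: [1.0, 0.001, 0.001, 0.0]
contact_force: [-1.2, 1.0, 6.3]
finger_gap: 0.0276
```

Request:
servo_tool(increments=[0, 0, 2, 0, 0, 0, 0, 0, 5, 0, 0, 0, 2, -1, 6, 0, 0, 0, 5, -2, 6, 0, 0, 0, 8, -3, 6, 0, 0, 0, 11, -3.6, 6, 0, 0, 0, 13.3, -3.6, 6, 0, 0, 0, 13.3, -3.6, 5, 0, 0, 0, 13.3, -3.6, 4, 0, 0, 0, 13.3, -3.6, 3, 0, 0, 0, 13.3, -3.6, 3, 0, 0, 0, 13.3, -3.6, 3, 0, 0, 0])

```text
time: 22.1
ee_pos: [0.5931, -0.1039, 0.0622]
tcp_rot: [1.0, 0.001, -0.001, -0.0]
contact_force: [0.0, 0.6, 0.8]
finger_gap: 0.0271
```

Request:
servo_tool(increments=[0, 0, -0.3, 0, 0, 0, 0, 0, -0.6, 0, 0, 0, 0, 0, -0.8, 0, 0, 0, 0, 0, -0.9, 0, 0, 0, 0, 0, -0.9, 0, 0, 0])

```text
time: 22.52
ee_pos: [0.5948, -0.1042, 0.0542]
tcp_rot: [1.0, 0.001, -0.0, -0.0]
contact_force: [0.2, 0.1, -0.7]
finger_gap: 0.0272
```

Request:
servo_tool(increments=[0.1, 0, -0.1, 0, 0, 0, 0.1, 0, -0.1, 0, 0, 0, 0.1, 0, -0.2, 0, 0, 0, 0.1, 0, -0.2, 0, 0, 0])

```text
time: 22.85
ee_pos: [0.5959, -0.1042, 0.0522]
tcp_rot: [1.0, 0.001, -0.0, 0.0]
contact_force: [-0.3, 0.2, -0.6]
finger_gap: 0.0271
```

Request:
servo_tool(increments=[0, 0, -0.1, 0, 0, 0, 0, 0, -0.1, 0, 0, 0, 0, 0, -0.1, 0, 0, 0])

```text
time: 23.1
ee_pos: [0.596, -0.1042, 0.0521]
tcp_rot: [1.0, 0.001, 0.0, 0.0]
contact_force: [-3.0, 0.9, 8.4]
finger_gap: 0.0271
```

Request:
servo_tool(increments=[0, 0, 0, 0, 0, 0, 0, 0, 0, 0, 0, 0, 0, 0, 0, 0, 0, 0, 0, 0, 0, 0, 0, 0, 0, 0, 0, 0, 0, 0, 0, 0, 0, 0, 0, 0], claw=1)

```text
time: 23.6
ee_pos: [0.5959, -0.1042, 0.0511]
tcp_rot: [1.0, 0.001, -0.0, -0.0]
contact_force: [-0.2, -0.4, -0.1]
finger_gap: 0.0852
```

Request:
servo_tool(increments=[0, 0, 2, 0, 0, 0, 0, 0, 5, 0, 0, 0, 0, 0, 9, 0, 0, 0, 0, 0, 13, 0, 0, 0, -3, 2, 17, 0, 0, 0, -6, 4, 20, 0, 0, 0, -9, 6, 23, 0, 0, 0, -12, 8, 26, 0, 0, 0, -14, 10, 29, 0, 0, 0, -16, 12, 32, 0, 0, 0, -18, 14, 33, 0, 0, 0, -18, 14, 33, 0, 0, 0])

```text
time: 24.6
ee_pos: [0.4142, 0.0377, 0.3849]
tcp_rot: [1.0, 0.001, 0.002, -0.001]
contact_force: [0.6, 0.8, 0.8]
finger_gap: 0.0854
```

```bash
python3 - <<'E'
from h import *
o=env.get_obs();print(o["ee_pos"],o["contact_force"],o["finger_gap"])
for n in ("top","wrist","scene"):
    p=env.grab_frame(n);C=cloud(p);print(n)
    for h,xy in((.108,(.627,.1865)),(.091,(.6247,.0885)),(.074,(.6137,-.0012)),(.057,(.5956,-.104))): print(h,cap(C,xy,h,.018))
cv2.imwrite("pics/s2.png",cv2.resize(p["img"][130:310,120:440,::-1],None,fx=2.4,fy=2.4))
E
```

```text
[0.41419999 0.03769552 0.38485365] [0.56116361 0.82237202 0.80882125] 0.08539943843830784
top
0.108 (None, None, 0)
0.091 (None, None, 0)
0.074 (None, None, 0)
0.057 (array([ 0.59452438, -0.10519713]), array([ 0.594 , -0.1047,  0.0748]), 29)
wrist
0.108 (array([0.62697556, 0.18625298]), array([0.6255, 0.186 , 0.1263]), 351)
0.091 (array([0.62204594, 0.08843921]), array([0.6209, 0.0886, 0.1092]), 195)
0.074 (array([ 0.61314751, -0.00161226]), array([ 0.6123, -0.0008,  0.0923]), 112)
0.057 (array([ 0.59348778, -0.10370005]), array([ 0.5933, -0.1029,  0.0751]), 70)
scene
0.108 (array([0.62945444, 0.18511415]), array([0.6323, 0.1856, 0.1259]), 136)
0.091 (array([0.62685478, 0.08768211]), array([0.6275, 0.0883, 0.1089]), 97)
0.074 (array([ 0.61640384, -0.00228146]), array([ 0.6179, -0.0018,  0.0918]), 69)
0.057 (array([ 0.59743897, -0.10444103]), array([ 0.599 , -0.1036,  0.0747]), 51)
```

View pics/s2.png

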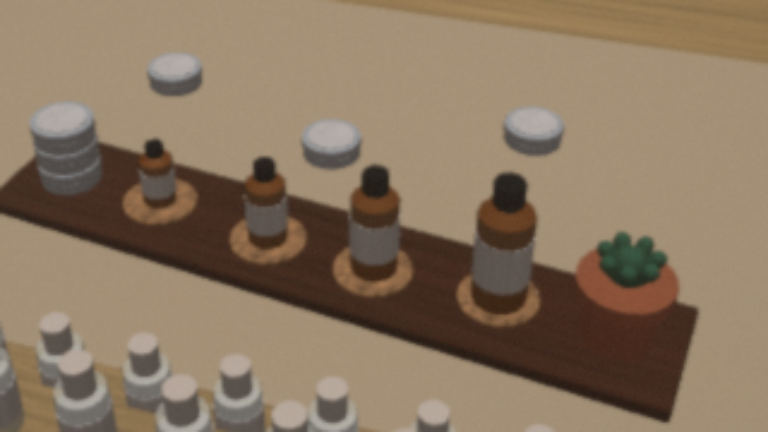

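All four bottles stand upright and centred on their discs, from the tallest by the pot at about (500,245) to the smallest at (157,175). The arm is clear of everything, so I'm handing in.

```bash
python3 -c "
from workcell import env
print(env.finish_job())"
```

```text
the job is handed in; nothing more can be done
None
```

All four amber bottles are standing on the cork discs in height order, with the 108 mm bottle next to the succulent, then 91, 74 and 57 mm towards the tins. None was knocked over, and I handed the job in at about 25 s of the 99 s allowed.

- **Position:** wrist-camera depth put each bottle within about 3 mm of its disc centre. The scene camera agreed to within 1 to 4 mm.
- **Height:** the cap tops read 0.126, 0.109, 0.092 and 0.075 m, as expected for bottles standing on the discs.
- **Clearance:** the gripper is open and well clear of everything, at z 0.38 m.
- **Checks that disagreed or failed:**
  - The top camera found only the smallest bottle in the last look. The arm was probably in its way.
  - The first network estimates differed by up to 3 cm between cameras, so I used depth and cork segmentation instead.
  - `finish_job` gives no verdict, so these checks are my own.

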